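# Un-nest the glazed planters onto their saucers

## Task

The four flat-backed windowsill planters have come back from glazing nested in one another: take the nest apart and set each planter gently, without dropping it, onto the saucer of its own glaze colour, standing upright and fully down inside the saucer's rim with its flat back along the saucer's flat back. Leave the saucers, the tape roll and the box of clips where they stand, and let go of everything.

Things in the scene. Friction and masses are not known exactly. Their poses are not given: they have to be found in the camera images.
- pot_blue: Planter, terracotta with blue rim, bottom of the nest. U-shaped from above (half-round front, straight sides, flat back): rim 68 mm wide and deep, foot 52; 64 tall. Rim band: top 18 mm, 7 thick, upright, overhanging the body. Origin: under the foot, on the centre line, 15 mm behind the U's middle; +x out of the flat back, z up. Nested, each rim rests on the next, origins 24 mm apart in height.
- pot_green: Planter, terracotta with green rim, second from bottom. U-shaped from above (half-round front, straight sides, flat back): rim 60 mm wide and deep, foot 44; 58 tall. Rim band: top 18 mm, 7 thick, upright, overhanging the body. Origin: under the foot, on the centre line, 15 mm behind the U's middle; +x out of the flat back, z up. 
- pot_white: Planter, terracotta with white rim, third from bottom. U-shaped from above (half-round front, straight sides, flat back): rim 52 mm wide and deep, foot 36; 52 tall. Rim band: top 18 mm, 7 thick, upright, overhanging the body. Origin: under the foot, on the centre line, 15 mm behind the U's middle; +x out of the flat back, z up. 
- pot_yellow: Planter, terracotta with yellow rim, top of the nest. U-shaped from above (half-round front, straight sides, flat back): rim 44 mm wide and deep, foot 28; 46 tall. Rim band: top 18 mm, 7 thick, upright, overhanging the body. Origin: under the foot, on the centre line, 15 mm behind the U's middle; +x out of the flat back, z up. Grip planters across the straight sides of the rim.
- saucer_blue: Blue saucer, loose on the table, U-shaped like its planter: 73 mm wide and deep, rim 13 high, recess 66 wide and deep (7 mm room round the foot), floor 5 above the table. Origin: underside, centre line, 15 mm behind the middle: a centred planter's origin is 5 mm above it. +x out of the flat back.
- saucer_green: Green saucer, loose on the table, U-shaped like its planter: 65 mm wide and deep, rim 13 high, recess 58 wide and deep (7 mm room round the foot), floor 5 above the table. Origin: underside, centre line, 15 mm behind the middle: a centred planter's origin is 5 mm above it. +x out of the flat back.
- saucer_white: White saucer, loose on the table, U-shaped like its planter: 57 mm wide and deep, rim 13 high, recess 50 wide and deep (7 mm room round the foot), floor 5 above the table. Origin: underside, centre line, 15 mm behind the middle: a centred planter's origin is 5 mm above it. +x out of the flat back.
- saucer_yellow: Yellow saucer, loose on the table, U-shaped like its planter: 49 mm wide and deep, rim 13 high, recess 42 wide and deep (7 mm room round the foot), floor 5 above the table. Origin: underside, centre line, 15 mm behind the middle: a centred planter's origin is 5 mm above it. +x out of the flat back.
- tape_roll: Roll of brown parcel tape lying flat, 100 mm across, 48 mm high; a bystander. Origin: centre of its underside.
- clip_box: Open dark wooden box of small black clips, 90 x 160 x 45 mm; a bystander. Origin: centre of its underside, long side along its y.
Not all that is in view belongs to the job. What is shaped like the pot_white but pink is not meant.

How it is judged (in metres and radians):
At the end, for the whole second after the job is handed in: Each planter in its own colour's saucer: foot within 3 mm of the saucer floor's height, upright within 4 deg, origin within 14 mm sideways of the saucer's, flat back within 17 deg of parallel and on the same side; saucers moved under 3 cm; all released and at rest (horizontal distance between pot_blue and saucer_blue below 0.014 m and z of pot_blue in the frame of saucer_blue between 0.002 and 0.008 m and angle between each of pot_blue, pot_green, pot_white, pot_yellow's own z axis and vertical below 0.07 rad and angle between the x axis of pot_blue and the x axis of saucer_blue, either way round below 0.3 rad and distance of each of saucer_blue, saucer_green, saucer_white, saucer_yellow from where it was at the start of the episode below 0.03 m and linear speed of each of pot_blue, pot_green, pot_white, pot_yellow below 0.02 m/s and horizontal distance between pot_green and saucer_green below 0.014 m and z of pot_green in the frame of saucer_green between 0.002 and 0.008 m and angle between the x axis of pot_green and the x axis of saucer_green, either way round below 0.3 rad and horizontal distance between pot_white and saucer_white below 0.014 m and z of pot_white in the frame of saucer_white between 0.002 and 0.008 m and angle between the x axis of pot_white and the x axis of saucer_white, either way round below 0.3 rad and horizontal distance between pot_yellow and saucer_yellow below 0.014 m and z of pot_yellow in the frame of saucer_yellow between 0.002 and 0.008 m and angle between the x axis of pot_yellow and the x axis of saucer_yellow, either way round below 0.3 rad); the robot touches nothing.
It fails at once if a planter falls (let go more than about 2.5 cm above what it lands on, or thrown) ((contact force between the fingers and pot_blue below 0.1 N and linear speed of pot_blue above 0.75 m/s) or (contact force between the fingers and pot_green below 0.1 N and linear speed of pot_green above 0.75 m/s) or (contact force between the fingers and pot_white below 0.1 N and linear speed of pot_white above 0.75 m/s) or (contact force between the fingers and pot_yellow below 0.1 N and linear speed of pot_yellow above 0.75 m/s)).
It fails at once if a saucer is pushed more than 3 cm (distance of any of saucer_blue, saucer_green, saucer_white, saucer_yellow from where it was at the start of the episode above 0.03 m).
It fails at once if the tape roll or the box of clips is pushed more than 3 cm (distance of any of tape_roll, clip_box from where it was at the start of the episode above 0.03 m).
It also fails if it takes over 125 s, if anything falls off the work surface, if the arm or the gripper's body presses on something with over 40 N, if the wrist force passes 120 N, or if a joint passes its speed limit or range.

## Robot

A 7-joint arm with a two-finger parallel gripper is mounted at the origin on the work surface. World frame = base frame: x ahead of the robot, y to its left, z up, the work surface at z = 0. Lengths are in m, angles in degrees, forces in N, time in s.
With the tool pointing down it reaches from about 0.35 to 0.9 m from the base axis. Payload 8.1 kg.
Tool frame: the origin (TCP) lies on the centre line of the jaws, within the pads' length; the fingertips stand 17 mm ahead of it and the grasp point (between the pads) lies 2 mm behind it; z points along the fingers, y is the direction in which the jaws open and shut (so a half turn about z gives the same grasp; the last joint's range is limited). The gripper opens to 85 mm and grips with 20 to 120 N. Pads are 22 mm wide; open, the fingers measure 114 mm over their backs; the gripper's body (76 mm by 85 mm) begins 54 mm behind the grasp point. The pads swing forward as they close: fully open they stand 13 mm farther back than shut.
Start: joints at [60.527, 24.895, 1.432, 90.138, -0.665, 64.973, -4.303], TCP at [0.25, -0.573, 0.248] pointing down, gripper open.
Joint ranges: [-149.89, 149.89], [-25.12, 119.58], [-72.63, 75.52], [4.76, 147.25], [-75.54, 255.54], [6.69, 114.76], [-157.13, 157.13]. Speed limits (degrees/s): [127.2, 127.2, 172.46, 172.46, 180, 180, 180].

## Interface

Orientations are given as [roll, pitch, yaw] about the fixed x, y, z axes, in that order (R = Rz(yaw) Ry(pitch) Rx(roll)).
In Python, from cell import r gives the robot as it stands.
- The arm moves only by the shell command python3 -m pendant 'ROWS' [FORCE]. ROWS is JSON, one flat list of numbers, 5 for each row, row after row: the shift along the tool's x, y, z in cm, then the turn about the tool's z in rad, then the closure, from 0 (fully open) to 1 (shut). In form: [dx, dy, dz, turn, fingers, dx, dy, dz, turn, fingers, ...]. A call has exactly 5 rows; each row shifts and turns the commanded pose from where the row before left it, along the tool's axes as they then stand; what a row does not reach is not made up. A row lasts 1/10 s, in which the tool goes at most 50 mm and 8.59 degrees, less where a joint would pass 70% of its speed; a pose out of reach is approached as far as the arm can. A call is refused whole if a number of a shift passes 5 or a number of a turn 0.15, either way. A call with a gripper value outside its range is refused whole. The fingers move at their own pace and stop on an object; FORCE is the grip in N (left out, the last holds). Time passes only in rows, so rows that do not move let the fingers close, or fill a call up. It gives the time, the measured TCP pose, the force and the opening at its end, in the units of the state.
- r.observe(): the state, without advancing time (a new reading comes with each control period).
- r.read_camera(name): name is "scene" or "top" or "wrist"; returns (picture, depth): 400x640x3 uint8, red, green, blue; 400x640 float32, m along the optical axis (not along the pixel's ray), 0 where there is no reading.
- r.camera_model(name): a dict with "fx", "fy", "cx", "cy" (pixels), "rvec" (rotation vector, rad) and "tvec" (3), from world to camera coordinates, as OpenCV has them. Camera axes: x right, y down, z forward; pixel columns grow to the right and rows downward; lengths in m; the calibration is good to about 2 mm. A picture is of the moment at which its call begins: read the wrist's pose just before it. camera_model takes no time and is no camera call; for the wrist camera it gives the pose at the moment of the call.
- r.finish_job(): hands the job in, once; it reports no verdict.
Trained networks look in the newest picture that a camera, given by its name, has taken for a name from the list of things; names that differ only in an ending like _2 or _b are one class to them, and where a whole thing is asked for, a point or a joint stands for the part that bears it (a point fixed in the world has none). Each returns a list of dicts, best first, with "p" (0 to 1); they miss things now and then, are a little off and sometimes report something else, mostly with a low value. They report only what shows in the picture. A call takes as long as a camera call. They do not tell look-alikes from the thing itself.
- r.look_for(camera, target): "box" ([left, top, right, bottom] in pixels, round what is visible of it).
The state is a dict: "clock": time; "joint_pos": joint angles; "joint_vel": joint speeds; "joint_efforts": joint torques, N m; "eef_pos": TCP position; "tcp_rot": TCP orientation; "force": force on the tool from outside, world axes, zero at the start; "wrist_torque": the same for the moment, N m; "grip_width": finger opening in m.
Only numpy, scipy, OpenCV 4.12 (cv2) and the standard library are available. Lean on these libraries where they do the work, as an engineer would, in place of code of your own. Each camera call takes 0.05 s, during which the arm holds its last target. There are 200 camera calls.

## Working session

There is one attempt and no reset: what is moved stays moved. The work goes in short steps, Python scripts to look and compute and a shell command to move; the robot and the scene stay as the last step left them, time stands still between calls to the robot, and variables do not carry over. Pictures are saved under pics/ and viewed, about 12 in all and at most 16, crops included, and the job is handed in when it is done.

```bash
mkdir -p pics; ls; python3 - <<'E'
from cell import r
import cv2
s=r.observe();print(s)
for n in ['top','scene']:
    im,d=r.read_camera(n);cv2.imwrite(f'pics/{n}0.png',im[:,:,::-1]);print(n,r.camera_model(n))
E
```

```text
pics
{'clock': 0.0, 'joint_pos': array([60.52637066, 24.93791083,  1.43096312, 90.19019186, -0.66420033,
       64.97420914, -4.30371587]), 'joint_vel': array([-0.03225823, -0.00560589, -0.07742069, -0.01914646, -0.04557747,
        0.00077981,  0.0902999 ]), 'joint_efforts': array([-5.24190527e-04, -6.70479870e+01,  1.02377795e+00, -3.16219568e+01,
        1.51231396e-02,  1.24799501e-02, -1.55229958e-05]), 'eef_pos': array([ 0.24991664, -0.57231861,  0.2475028 ]), 'tcp_rot': array([-1.79906418e+02,  8.96248039e-03,  2.35903522e+01]), 'force': array([0.15150859, 0.52329581, 0.06329822]), 'wrist_torque': array([-0.04896475, -0.05303472, -0.04552425]), 'grip_width': 0.08520891707511359}
top {'fx': 471.17289110485615, 'fy': 471.17289110485615, 'cx': 323.26459232761323, 'cy': 191.48992158945512, 'rvec': array([ 2.0762669 , -2.14225429,  0.23185736]), 'tvec': array([-0.0034217 ,  0.54741909,  1.19668442])}
scene {'fx': 399.7876299729582, 'fy': 399.7876299729582, 'cx': 315.1086359708619, 'cy': 197.73990897786345, 'rvec': array([ 2.11882679,  0.57559584, -0.28745993]), 'tvec': array([-0.44353256, -0.09215452,  1.24794951])}
```

View pics/top0.png

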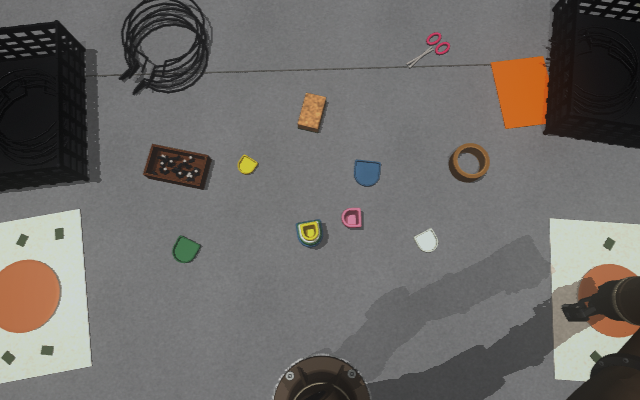

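View pics/scene0.png

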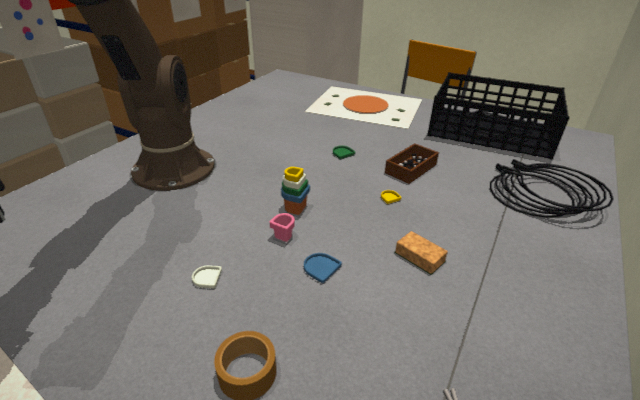

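The top view shows the nest at (309,232). The saucers are yellow (247,164), blue (367,172), green (186,249) and white (426,240). The pink decoy is at (352,217). Next I fit the U outlines.

```bash
cat > h.py <<'E'
import numpy as np,cv2
from scipy.optimize import minimize
from cell import r
def U(W,x,y,a,z):
    t=np.linspace(np.pi/2,3*np.pi/2,30)
    p=np.r_[np.c_[-.015+W/2*np.cos(t),W/2*np.sin(t)],[[W/2-.015,-W/2],[W/2-.015,W/2]]]
    c,s=np.cos(a),np.sin(a)
    return np.c_[p@np.array([[c,s],[-s,c]])+[x,y],np.full(len(p),z)]
def proj(P,m):
    K=np.array([[m['fx'],0,m['cx']],[0,m['fy'],m['cy']],[0,0,1]])
    return cv2.projectPoints(np.float64(P).reshape(-1,1,3),m['rvec'],m['tvec'],K,None)[0].reshape(-1,2)
def unproj(u,v,z,m):
    R=cv2.Rodrigues(m['rvec'])[0];C=-R.T@m['tvec']
    d=R.T@np.array([(u-m['cx'])/m['fx'],(v-m['cy'])/m['fy'],1]);return C+d*(z-C[2])/d[2]
HUE={'yellow':(22,35,110,60),'blue':(95,118,90,40),'green':(50,90,90,30),'pink':(160,178,70,60)}
def mask(im,col):
    h=cv2.cvtColor(im,cv2.COLOR_RGB2HSV)
    if col=='white': return ((h[...,1]<45)&(h[...,2]>175)).astype(np.uint8)
    a,b,s,v=HUE[col];return cv2.inRange(h,(a,s,v),(b,255,255))//255
def fit(im,m,col,W,z,center,rad=45,fullseg=None):
    """fit filled outer outline of colour blob near pixel center"""
    mk=mask(im,col) if fullseg is None else fullseg
    w=np.zeros_like(mk);cv2.circle(w,tuple(int(c) for c in center),rad,1,-1);mk=mk*w
    cs=cv2.findContours(mk,cv2.RETR_EXTERNAL,cv2.CHAIN_APPROX_NONE)[0]
    c=max(cs,key=cv2.contourArea);f=np.zeros_like(mk);cv2.drawContours(f,[c],-1,1,-1)
    M=cv2.moments(f,True);u,v=M['m10']/M['m00'],M['m01']/M['m00']
    x0=unproj(u,v,z,m)[:2]
    S=6;b=[int(u)-rad-5,int(v)-rad-5];n=2*rad+10
    g=cv2.resize(np.float32(f[max(b[1],0):b[1]+n,max(b[0],0):b[0]+n]),None,fx=S,fy=S,interpolation=cv2.INTER_LINEAR)
    o=np.maximum(b,0)
    def cost(p):
        q=(proj(U(W,*p[:2],p[2]/20,z),m)-o+.5)*S-.5
        t=np.zeros_like(g);cv2.fillPoly(t,[np.int32(np.round(q*16))],1.,shift=4)
        return np.abs(t-g).sum()/S/S
    best=None
    for a in np.arange(0,2*np.pi,np.pi/6):
        xc=x0+.015*np.array([np.cos(a),np.sin(a)])
        k=minimize(cost,[*xc,a*20],method='Nelder-Mead',options=dict(initial_simplex=[[*xc,a*20],[xc[0]+.006,xc[1],a*20],[xc[0],xc[1]+.006,a*20],[*xc,a*20+6]],maxiter=150))
        if best is None or k.fun<best.fun: best=k
    p=best.x;return p[0],p[1],np.degrees(p[2]/20)%360,best.fun,f.sum()
E
python3 - <<'E'
from h import *
im,d=r.read_camera('top');m=r.camera_model('top')
for col,W,z,c in [('yellow',.049,.013,(247,164)),('blue',.073,.013,(367,172)),('green',.065,.013,(186,249)),('white',.057,.013,(426,240)),('yellow',.044,.118,(309,232)),('pink',.052,.052,(352,217))]:
    print(col,c,np.round(fit(im,m,col,W,z,c,rad=25),4), 'depthz')
cv2.imwrite('pics/crop1.png',cv2.resize(im[130:270,160:450],None,fx=2.7,fy=2.7,interpolation=2)[:,:,::-1])
E
```

```text
yellow (247, 164) [6.519000e-01 1.846000e-01 3.251643e+02 2.138430e+01 2.710000e+02] depthz
blue (367, 172) [ 6.213000e-01 -1.448000e-01  3.520748e+02  4.233680e+01  5.670000e+02] depthz
green (186, 249) [4.199000e-01 3.518000e-01 3.326447e+02 5.891130e+01 4.730000e+02] depthz
white (426, 240) [ 4.24200e-01 -2.91200e-01  2.27652e+01  5.78148e+01  3.46000e+02] depthz
yellow (309, 232) [4.49300e-01 2.02000e-02 1.15097e+01 2.42296e+01 2.79000e+02] depthz
pink (352, 217) [ 4.759000e-01 -1.067000e-01  2.716116e+02  2.687350e+01  3.570000e+02] depthz
```

View pics/crop1.png

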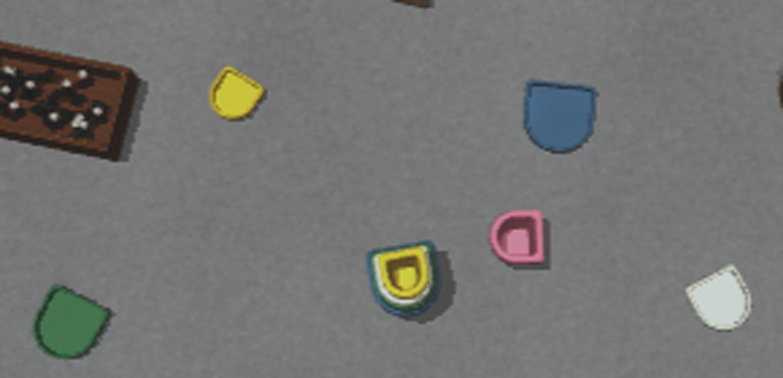

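```bash
cat > plan.py <<'E'
import sys
from h import *
def plan(x,y,z,yaw,s=None):
    s=s or r.observe();p=s['eef_pos'];a=np.radians(s['tcp_rot'][2])
    d=np.array([x,y,z])-p
    e=np.radians((yaw-s['tcp_rot'][2]+180)%360-180)
    print('t',round(s['clock'],2),'pos',p.round(4),'rot',s['tcp_rot'].round(2),'w',round(s['grip_width'],4),'F',s['force'].round(1))
    print('now-frame cm dx %.2f dy %.2f dz %.2f; turn %.3f'%(100*(d[0]*np.cos(a)+d[1]*np.sin(a)),100*(d[0]*np.sin(a)-d[1]*np.cos(a)),-100*d[2],-e))
    b=np.radians(yaw);print('if turned first: dx %.2f dy %.2f'%(100*(d[0]*np.cos(b)+d[1]*np.sin(b)),100*(d[0]*np.sin(b)-d[1]*np.cos(b))))
if __name__=='__main__': plan(*map(float,sys.argv[1:5]))
E
python3 -m pendant '[2.8,-3.1,0,0,0,2.8,-3.1,0,0,0,2.8,-3.1,0,0,0,2.8,-3.1,0,0,0,2.8,-3.1,0,0,0]' 40
python3 -m pendant '[2.8,-3.1,0,0,0,2.8,-3.1,0,0,0,2.8,-3.1,0,0,0,2.8,-3.1,0,0,0,2.8,-3.1,0,0,0]'
python3 -m pendant '[2.8,-3.1,0,0,0,2.8,-3.1,0,0,0,2.8,-3.1,0,0,0,2.8,-3.1,0,0,0,2.8,-3.1,0,0,0]'
python3 -m pendant '[0,0,0,-0.147,0,0,0,0,-0.147,0,0,0,0,-0.147,0,0,0,0,-0.147,0,0,0,0,-0.147,0]'
python3 -m pendant '[0,0,0,-0.147,0,0,0,0,-0.147,0,0,0,0,-0.147,0,0,0,0,-0.147,0,0,0,0,-0.147,0]'
python3 plan.py .4493 .0202 .25 191.5
```

```text
clock: 0.65
eef_pos: [0.3166, -0.373, 0.2482]
tcp_rot: [-180.0, 0.0, 23.6]
force: [0.8, -0.5, 0.6]
grip_width: 0.0853
clock: 1.15
eef_pos: [0.3828, -0.175, 0.2484]
tcp_rot: [180.0, -0.0, 23.6]
force: [0.7, -0.1, -0.1]
grip_width: 0.0851
clock: 1.65
eef_pos: [0.4491, 0.023, 0.2483]
tcp_rot: [180.0, -0.0, 23.6]
force: [-0.0, -0.2, -0.4]
grip_width: 0.0854
clock: 2.15
eef_pos: [0.4488, 0.0214, 0.2481]
tcp_rot: [-180.0, 0.0, 66.1]
force: [0.2, -0.2, 0.2]
grip_width: 0.0852
clock: 2.65
eef_pos: [0.4487, 0.0214, 0.2482]
tcp_rot: [-180.0, 0.0, 108.2]
force: [-0.6, 0.2, -0.8]
grip_width: 0.0849
t 2.65 pos [0.4487 0.0214 0.2482] rot [-179.98    0.    108.16] w 0.0849 F [-0.6  0.2 -0.8]
now-frame cm dx -0.13 dy 0.02 dz -0.18; turn -1.455
if turned first: dx -0.03 dy -0.12
```

```bash

python3 -m pendant '[0,0,0,-0.1455,0,0,0,0,-0.1455,0,0,0,0,-0.1455,0,0,0,0,-0.1455,0,0,0,0,-0.1455,0]'
python3 -m pendant '[0,0,0,-0.1455,0,0,0,0,-0.1455,0,0,0,0,-0.1455,0,0,0,0,-0.1455,0,0,0,0,-0.1455,0]'
python3 - <<'E'
from h import *
from plan import plan
plan(.4493,.0202,.25,191.5)
m=r.camera_model('wrist');im,d=r.read_camera('wrist');print(m)
R=cv2.Rodrigues(m['rvec'])[0];print('cam pos',-R.T@m['tvec'],'axis',R[2])
np.savez('w1.npz',im=im,d=d,**m)
for W,z,c in [(.044,.118,(0,0,255)),(.052,.1,(255,0,255)),(.060,.082,(0,255,0)),(.068,.064,(255,0,0))]:
    cv2.polylines(im,[np.int32(proj(U(W,.4493,.0202,np.radians(11.5),z),m))],True,c[::-1],1)
cv2.imwrite('pics/w1.png',im[:,:,::-1])
E
```

```text
clock: 3.15
eef_pos: [0.4488, 0.0214, 0.2482]
tcp_rot: [-180.0, -0.0, 149.8]
force: [0.8, 0.1, -0.2]
grip_width: 0.0855
clock: 3.65
eef_pos: [0.4488, 0.0213, 0.2482]
tcp_rot: [-180.0, -0.0, -168.5]
force: [0.4, 0.5, -1.8]
grip_width: 0.085
t 3.65 pos [0.4488 0.0213 0.2482] rot [-1.7999e+02 -2.0000e-02 -1.6849e+02] w 0.085 F [ 0.4  0.5 -1.8]
now-frame cm dx -0.03 dy -0.12 dz -0.18; turn 0.000
if turned first: dx -0.03 dy -0.12
{'fx': 338.8878578344437, 'fy': 338.8878578344437, 'cx': 316.5250939270337, 'cy': 197.77229091796428, 'rvec': array([-1.86025392, -2.27686738, -0.33202004]), 'tvec': array([ 0.06826635, -0.46233408,  0.25142879])}
cam pos [0.37747168 0.0071063  0.3729533 ] axis [ 0.27974729  0.05701698 -0.95837911]
```

View pics/w1.png

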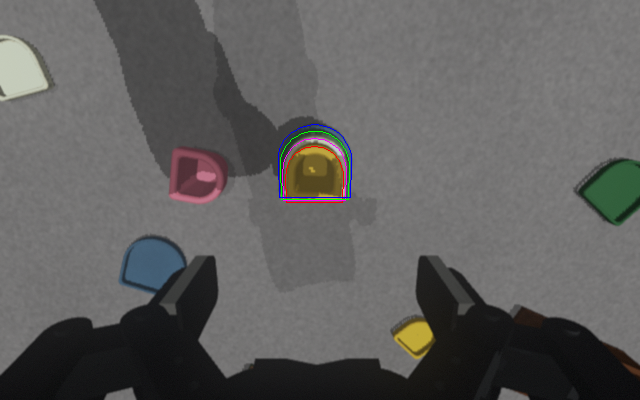

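```bash
python3 - <<'E'
from h import *
q=np.load('w1.npz');im=q['im'];m={k:q[k] for k in ['fx','fy','cx','cy','rvec','tvec']}
h=cv2.cvtColor(im,cv2.COLOR_RGB2HSV)
mk=cv2.inRange(h,(20,90,60),(35,255,255))//255
mk=cv2.morphologyEx(mk,cv2.MORPH_CLOSE,np.ones((3,3)))
f=fit(im,m,'yellow',.044,.118,(315,172),rad=45,fullseg=mk);print(np.round(f,4))
print('green',np.round(fit(im,m,'green',.065,.013,(615,190),rad=60),4),'blue',np.round(fit(im,m,'blue',.073,.013,(155,260),rad=60),4))
S=6;c=cv2.resize(im[110:215,260:370],None,fx=S,fy=S,interpolation=2)
for pose,col in [(f[:3],(255,0,0)),((.4493,.0202,11.5),(0,0,255))]:
  for W,z in [(.044,.118),(.068,.064)]:
    p=proj(U(W,*pose[:2],np.radians(pose[2]),z),m);cv2.polylines(c,[np.int32((p-[260,110]+.5)*S)],True,col,1)
cv2.imwrite('pics/w1c.png',c[:,:,::-1])
E
```

```text
[4.47000e-01 1.89000e-02 9.35820e+00 1.15598e+02 2.85200e+03]
green [4.179000e-01 3.471000e-01 3.316689e+02 1.293383e+02 2.672000e+03] blue [ 6.184000e-01 -1.448000e-01  3.517240e+02  6.085101e+02  2.468000e+03]
```

View pics/w1c.png

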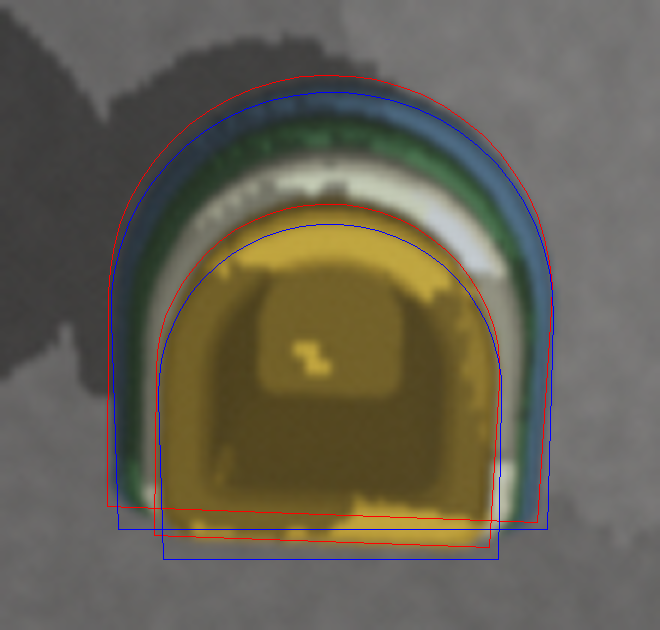

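```bash
python3 - <<'E'
from h import *
q=np.load('w1.npz');d=q['d'];m={k:q[k] for k in ['fx','fy','cx','cy','rvec','tvec']}
R=cv2.Rodrigues(m['rvec'])[0]
v,u=np.mgrid[0:400,0:640];P=np.stack([(u-m['cx'])/m['fx']*d,(v-m['cy'])/m['fy']*d,d],-1)
W=(P-m['tvec'])@R
sel=(d>0)&(W[...,2]>.2)&(v>240)
for s in [u<320,u>=320]:
    z=W[sel&s];i=np.argsort(z[:,2])[:400];print(len(z),'tip z pct',np.percentile(z[:,2],[0.2,1,5,20]),z[i[:40]].mean(0))
k=(abs(u-315)<12)&(abs(v-195)<3);print('nest rim z',np.percentile(W[k][:,2],[5,50,95]))
E
```

```text
22213 tip z pct [0.24523396 0.24900656 0.26071323 0.29123542] [ 0.45684405 -0.02041361  0.24408545]
22117 tip z pct [0.24519966 0.24896568 0.26045785 0.29113768] [0.43920894 0.06335241 0.24403438]
nest rim z [0.11565299 0.11703454 0.1180351 ]
```

```bash
python3 plan.py .445 .019 .117 190
python3 -m pendant '[0.35,-0.25,3,0.026,0,0,0,3,0,0,0,0,3,0,0,0,0,2,0,0,0,0,1,0,0]'
python3 -m pendant '[0,0,1.1,0,0,0,0,0,0,0.2,0,0,0,0,0.4,0,0,0,0,0.6,0,0,0,0,0.8]' 40
python3 -m pendant '[0,0,0,0,0.9,0,0,0,0,1,0,0,0,0,1,0,0,0,0,1,0,0,0,0,1]'
python3 -m pendant '[0,0,0,0,1,0,0,0,0,1,0,0,0,0,1,0,0,0,0,1,0,0,0,0,1]'
python3 - <<'E'
from h import *
im,d=r.read_camera('wrist');cv2.imwrite('pics/w2.png',im[:,:,::-1])
E
```

```text
t 3.7 pos [0.4488 0.0213 0.2481] rot [-1.7999e+02 -3.0000e-02 -1.6798e+02] w 0.0853 F [-0.3  0.1 -0.5]
now-frame cm dx 0.42 dy -0.14 dz 13.11; turn 0.035
if turned first: dx 0.41 dy -0.16
clock: 4.2
eef_pos: [0.445, 0.0181, 0.1266]
tcp_rot: [180.0, -0.2, -170.4]
force: [-0.6, -0.1, -0.2]
grip_width: 0.0852
clock: 4.7
eef_pos: [0.4467, 0.0184, 0.1183]
tcp_rot: [-180.0, 0.1, -170.3]
force: [0.1, -0.1, 5.2]
grip_width: 0.0428
clock: 5.2
eef_pos: [0.4467, 0.0184, 0.1183]
tcp_rot: [-180.0, 0.1, -170.3]
force: [-0.6, -0.6, 7.1]
grip_width: 0.0429
clock: 5.7
eef_pos: [0.4467, 0.0184, 0.1183]
tcp_rot: [-180.0, 0.1, -170.3]
force: [-1.3, 0.1, 6.6]
grip_width: 0.0431
```

View pics/w2.png

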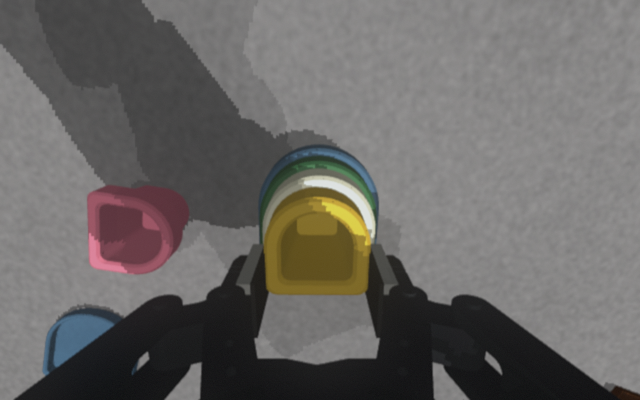

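Yellow is gripped: width 43 mm, rim at (317,245) between the pads. I lift it slowly and check that only yellow comes.

```bash

python3 -m pendant '[0,0,-0.5,0,1,0,0,-0.5,0,1,0,0,-1,0,1,0,0,-1,0,1,0,0,-1,0,1]'
python3 -m pendant '[0,0,-2,0,1,0,0,-2,0,1,0,0,-2,0,1,0,0,-2,0,1,0,0,0,0,1]'
python3 - <<'E'
from h import *
from plan import plan
m=r.camera_model('wrist');im,d=r.read_camera('wrist')
h=cv2.cvtColor(im,cv2.COLOR_RGB2HSV)
mk=cv2.inRange(h,(20,90,60),(35,255,255))//255
mk=cv2.morphologyEx(mk,cv2.MORPH_CLOSE,np.ones((3,3)))
s=r.observe();z=s['eef_pos'][2]
f=fit(im,m,'yellow',.044,z,(317,240),rad=60,fullseg=mk);print(np.round(f,4))
a=np.radians(s['tcp_rot'][2]);dx,dy=np.array(f[:2])-s['eef_pos'][:2]
print('pot in tool',dx*np.cos(a)+dy*np.sin(a),dx*np.sin(a)-dy*np.cos(a))
plan(.6505,.1845,z,145)
cv2.polylines(im,[np.int32(proj(U(.044,*f[:2],np.radians(f[2]),z),m))],True,(255,0,0),1)
t,_=r.read_camera('top');cv2.imwrite('pics/w3.png',np.hstack([cv2.resize(im[120:340,200:440],(440,400)),cv2.resize(t[170:290,260:368],(360,400),interpolation=2)])[:,:,::-1])
E
```

```text
clock: 6.25
eef_pos: [0.4461, 0.0184, 0.1584]
tcp_rot: [-180.0, 0.0, -170.3]
force: [-0.3, 0.4, -0.0]
grip_width: 0.0433
clock: 6.75
eef_pos: [0.4474, 0.0188, 0.2402]
tcp_rot: [-179.9, 0.3, -170.3]
force: [-0.6, 0.6, -1.1]
grip_width: 0.043
[4.457000e-01 1.820000e-02 6.895400e+00 9.980977e+02 9.528000e+03]
pot in tool 0.001068443007282267 4.512499659381063e-06
t 6.8 pos [0.4467 0.0184 0.2387] rot [-1.7995e+02  1.6000e-01 -1.7033e+02] w 0.043 F [-0.2 -0.9 -1.2]
now-frame cm dx -22.88 dy 12.95 dz -0.00; turn 0.780
if turned first: dx -7.17 dy 25.30
```

View pics/w3.png

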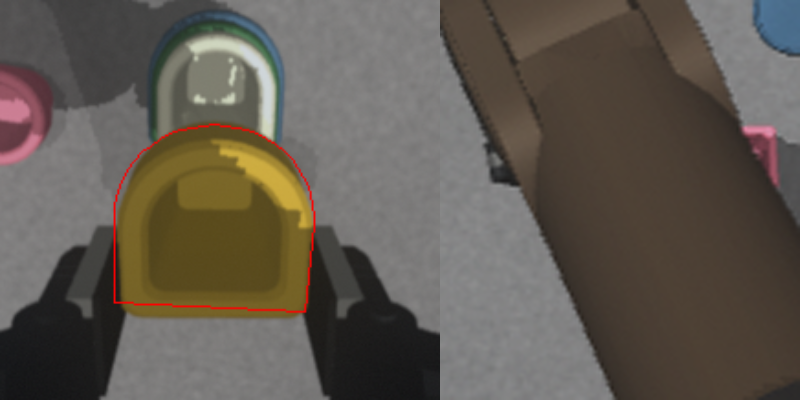

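```bash

python3 -m pendant '[-3.2,1.8,0,0,1,-3.2,1.8,0,0,1,-3.2,1.8,0,0,1,-3.2,1.8,0,0,1,-3.2,1.8,0,0,1]'
python3 -m pendant '[-3.2,1.8,0,0,1,-3.2,1.8,0,0,1,0,0,0,0.13,1,0,0,0,0.13,1,0,0,0,0.13,1]'
python3 -m pendant '[0,0,0,0.13,1,0,0,0,0.13,1,0,0,0,0.13,1,0,0,0,0,1,0,0,0,0,1]'
cat > look.py <<'E'
import sys
from h import *
from plan import plan
# look.py name sx sy syaw W tx ty tz tyaw : overlay saucer outline, plan to target
n=sys.argv[1];sx,sy,sa,W,tx,ty,tz,ta=map(float,sys.argv[2:])
m=r.camera_model('wrist');im,d=r.read_camera('wrist');np.savez(n+'.npz',im=im,d=d,**m)
plan(tx,ty,tz,ta)
for z in (.013,): cv2.polylines(im,[np.int32(proj(U(W,sx,sy,np.radians(sa),z),m))],True,(255,0,0),1)
cv2.imwrite(f'pics/{n}.png',im[:,:,::-1])
E
python3 look.py y1 .6519 .1846 325.2 .049 .650 .184 .0515 145
```

```text
clock: 7.35
eef_pos: [0.5891, 0.1346, 0.2357]
tcp_rot: [-180.0, -0.1, -170.3]
force: [0.2, -0.4, -0.9]
grip_width: 0.0433
clock: 7.85
eef_pos: [0.6451, 0.1804, 0.2353]
tcp_rot: [-179.9, -0.1, 167.1]
force: [-0.6, -0.5, -0.5]
grip_width: 0.043
clock: 8.35
eef_pos: [0.6452, 0.1801, 0.2363]
tcp_rot: [-179.9, -0.0, 145.2]
force: [0.4, 0.4, -1.0]
grip_width: 0.0431
t 8.4 pos [0.6453 0.1801 0.2365] rot [-1.7994e+02 -3.0000e-02  1.4522e+02] w 0.0426 F [-0.  -0.3 -1.3]
now-frame cm dx -0.16 dy 0.59 dz 18.50; turn 0.004
if turned first: dx -0.16 dy 0.59
```

View pics/y1.png

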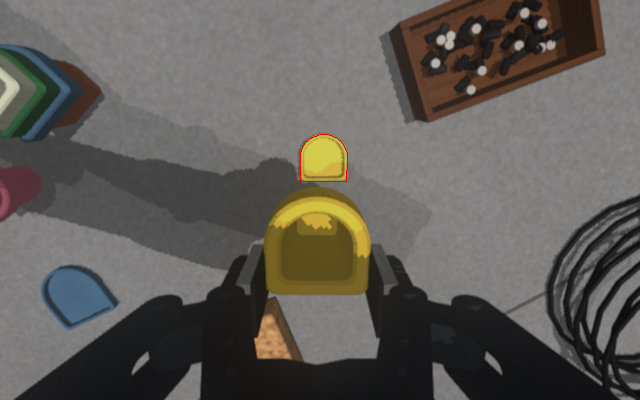

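```bash

python3 -m pendant '[-0.16,0.59,3,0,1,0,0,4,0,1,0,0,4,0,1,0,0,3,0,1,0,0,2,0,1]'
python3 -m pendant '[0,0,1,0,1,0,0,0.5,0,1,0,0,0,0,1,0,0,0,0,1,0,0,0,0,1]'
python3 plan.py .650 .184 .0515 145
```

```text
clock: 8.9
eef_pos: [0.649, 0.1834, 0.0742]
tcp_rot: [-179.8, -0.1, 145.2]
force: [-0.7, 0.1, -0.4]
grip_width: 0.0431
clock: 9.4
eef_pos: [0.651, 0.1845, 0.0636]
tcp_rot: [179.9, 0.1, 145.0]
force: [0.1, -0.2, -1.5]
grip_width: 0.0429
t 9.4 pos [0.651  0.1845 0.0636] rot [1.7991e+02 7.0000e-02 1.4501e+02] w 0.0429 F [ 0.1 -0.2 -1.5]
now-frame cm dx 0.06 dy -0.10 dz 1.21; turn 0.000
if turned first: dx 0.06 dy -0.10
```

```bash

python3 -m pendant '[0.05,-0.1,0.3,0,1,0,0,0.3,0,1,0,0,0.3,0,1,0,0,0.1,0,1,0,0,0,0,1]'
python3 -m pendant '[0,0,0.1,0,1,0,0,0,0,1,0,0,0.1,0,1,0,0,0,0,1,0,0,0,0,1]'
python3 -m pendant '[0,0,0.1,0,1,0,0,0,0,1,0,0,0,0,1,0,0,0,0,1,0,0,0,0,1]'
```

```text
clock: 9.9
eef_pos: [0.6491, 0.1835, 0.052]
tcp_rot: [-180.0, -0.0, 145.0]
force: [-0.9, -0.0, -0.5]
grip_width: 0.0431
clock: 10.4
eef_pos: [0.6496, 0.1836, 0.0515]
tcp_rot: [180.0, 0.0, 145.0]
force: [-3.4, -1.7, 9.8]
grip_width: 0.0431
clock: 10.9
eef_pos: [0.6497, 0.1835, 0.0514]
tcp_rot: [180.0, 0.1, 145.0]
force: [-5.2, -4.4, 17.6]
grip_width: 0.0427
```

```bash

python3 -m pendant '[0,0,-0.1,0,0.7,0,0,0,0,0.4,0,0,0,0,0.2,0,0,0,0,0,0,0,0,0,0]'
python3 -m pendant '[0,0,-1,0,0,0,0,-3,0,0,0,0,-4,0,0,0,0,-4,0,0,0,0,-4,0,0]'
python3 -m pendant '[0,0,-4,0,0,0,0,0,0,0,0,0,0,0,0,0,0,0,0,0,0,0,0,0,0]'
python3 look.py y2 .6519 .1846 325.2 .049 .4455 .0175 .2515 9.7
```

```text
clock: 11.4
eef_pos: [0.6493, 0.1836, 0.05]
tcp_rot: [-180.0, -0.0, 145.0]
force: [-0.1, -0.3, 0.5]
grip_width: 0.0854
clock: 11.9
eef_pos: [0.6491, 0.1837, 0.2127]
tcp_rot: [180.0, -0.0, 145.0]
force: [0.1, -0.3, -0.2]
grip_width: 0.0853
clock: 12.4
eef_pos: [0.6487, 0.1832, 0.2489]
tcp_rot: [-179.9, -0.1, 145.0]
force: [0.7, -0.4, -0.2]
grip_width: 0.0856
t 12.45 pos [0.6488 0.1833 0.2489] rot [-1.7989e+02 -8.0000e-02  1.4500e+02] w 0.0855 F [ 0.2 -0.2  0.3]
now-frame cm dx 7.15 dy -25.24 dz -0.26; turn 2.362
if turned first: dx -22.83 dy 12.92
```

View pics/y2.png

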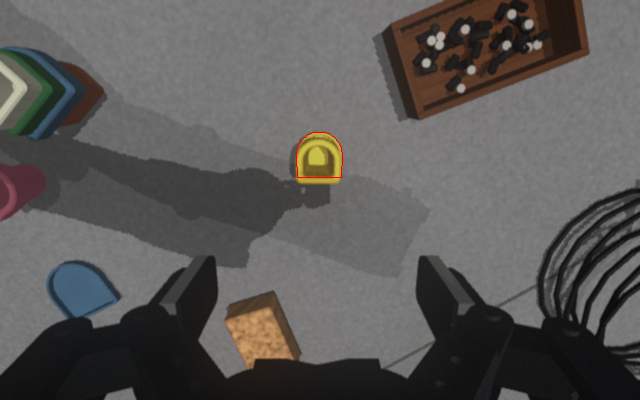

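Yellow stands in its saucer at (319,160), rim concentric with the outline. Next is white.

```bash

python3 -m pendant '[1.02,-3.6,0,0,0,1.02,-3.6,0,0,0,1.02,-3.6,0,0,0,1.02,-3.6,0,0,0,1.02,-3.6,0,0,0]'
python3 -m pendant '[1.02,-3.6,0,0,0,1.02,-3.6,0,0,0,0,0,0,0.147,0,0,0,0,0.147,0,0,0,0,0.147,0]'
python3 -m pendant '[0,0,0,0.147,0,0,0,0,0.147,0,0,0,0,0.147,0,0,0,0,0.147,0,0,0,0,0.147,0]'
python3 -m pendant '[0,0,0,0.147,0,0,0,0,0.147,0,0,0,0,0.147,0,0,0,0,0.147,0,0,0,0,0.147,0]'
python3 -m pendant '[0,0,0,0.147,0,0,0,0,0.147,0,0,0,0,0.147,0,0,0,0,0,0,0,0,0,0,0]'
python3 plan.py .446 .018 .1015 9.5
python3 - <<'E'
from h import *
m=r.camera_model('wrist');im,d=r.read_camera('wrist')
R=cv2.Rodrigues(m['rvec'])[0]
v,u=np.mgrid[0:400,0:640];P=np.stack([(u-m['cx'])/m['fx']*d,(v-m['cy'])/m['fy']*d,d],-1)
Wp=(P-m['tvec'])@R
for z in (.1,.082,.064):
    c=(abs(Wp[...,2]-z)<.004)&(np.hypot(Wp[...,0]-.45,Wp[...,1]-.02)<.07)
    print(z,c.sum(),Wp[c].min(0).round(4),Wp[c].max(0).round(4))
C=proj([[.4475,.0185,.1]],m)[0];print(C)
h=cv2.cvtColor(im,cv2.COLOR_RGB2HSV);mk=((h[...,1]<60)&(Wp[...,2]>.09)&(Wp[...,2]<.106)).astype(np.uint8)
f=fit(im,m,'white',.052,.100,C,rad=60,fullseg=mk);print(np.round(f,4))
np.savez('wh0.npz',im=im,d=d,**m)
E
```

```text
clock: 12.95
eef_pos: [0.5027, 0.0644, 0.2495]
tcp_rot: [-179.9, -0.1, 145.0]
force: [1.8, -0.6, 0.5]
grip_width: 0.0854
clock: 13.45
eef_pos: [0.4458, 0.0177, 0.2499]
tcp_rot: [-180.0, -0.0, 119.3]
force: [-0.2, -0.4, -0.0]
grip_width: 0.0854
clock: 13.95
eef_pos: [0.4459, 0.0181, 0.2497]
tcp_rot: [-179.9, 0.0, 77.3]
force: [0.4, 0.1, -0.3]
grip_width: 0.0855
clock: 14.45
eef_pos: [0.4459, 0.0181, 0.2497]
tcp_rot: [-180.0, 0.1, 35.2]
force: [0.2, 0.7, -0.3]
grip_width: 0.0853
clock: 14.95
eef_pos: [0.4461, 0.0182, 0.2499]
tcp_rot: [-180.0, 0.0, 10.5]
force: [0.2, 0.5, -0.1]
grip_width: 0.0854
t 14.95 pos [0.4461 0.0182 0.2499] rot [-1.800e+02  5.000e-02  1.051e+01] w 0.0854 F [ 0.2  0.5 -0.1]
now-frame cm dx -0.01 dy 0.02 dz 14.84; turn 0.018
if turned first: dx -0.01 dy 0.02
0.1 1558 [ 0.4072 -0.0083  0.096 ] [0.462  0.0462 0.1014]
0.082 880 [ 0.4149 -0.0125  0.078 ] [0.467  0.0504 0.086 ]
0.064 814 [ 0.4146 -0.0161  0.06  ] [0.4719 0.0553 0.0679]
[316.92897514 185.40757182]
[4.495000e-01 2.010000e-02 8.874600e+00 1.128665e+02 3.270000e+03]
```

```bash

python3 -m pendant '[0.05,-0.1,3,0.02,0,0,0,4,0,0,0,0,4,0,0,0,0,2.5,0,0,0,0,1.3,0,0]'
python3 -m pendant '[0,0,0,0,0,0,0,0,0,0.2,0,0,0,0,0.4,0,0,0,0,0.5,0,0,0,0,0.7]' 40
python3 -m pendant '[0,0,0,0,0.9,0,0,0,0,1,0,0,0,0,1,0,0,0,0,1,0,0,0,0,1]'
python3 -m pendant '[0,0,-0.5,0,1,0,0,-0.5,0,1,0,0,-1,0,1,0,0,-1,0,1,0,0,-1,0,1]'
python3 -m pendant '[0,0,-2,0,1,0,0,-3,0,1,0,0,-3,0,1,0,0,-2,0,1,0,0,0,0,1]'
python3 look.py wh1 .4242 -.2912 22.8 .057 .4225 -.292 .2515 22.8
```

```text
clock: 15.5
eef_pos: [0.4452, 0.019, 0.1]
tcp_rot: [-180.0, 0.2, 9.3]
force: [-0.2, 0.2, 0.3]
grip_width: 0.0853
clock: 16.0
eef_pos: [0.4474, 0.0193, 0.1035]
tcp_rot: [180.0, -0.1, 9.1]
force: [-1.0, -0.7, 5.8]
grip_width: 0.0511
clock: 16.5
eef_pos: [0.4474, 0.0193, 0.1035]
tcp_rot: [180.0, -0.1, 9.1]
force: [-1.3, -0.4, 5.4]
grip_width: 0.0509
clock: 17.0
eef_pos: [0.4467, 0.0192, 0.1434]
tcp_rot: [180.0, -0.0, 9.1]
force: [0.2, -0.1, -0.5]
grip_width: 0.0509
clock: 17.5
eef_pos: [0.4481, 0.0195, 0.2456]
tcp_rot: [180.0, -0.3, 9.1]
force: [0.6, 0.2, -1.5]
grip_width: 0.051
t 17.55 pos [0.4473 0.0193 0.2439] rot [179.98  -0.19   9.08] w 0.0509 F [ 0.6 -0.2 -1.2]
now-frame cm dx -7.37 dy 30.35 dz -0.76; turn -0.239
if turned first: dx -14.35 dy 27.74
```

View pics/wh1.png

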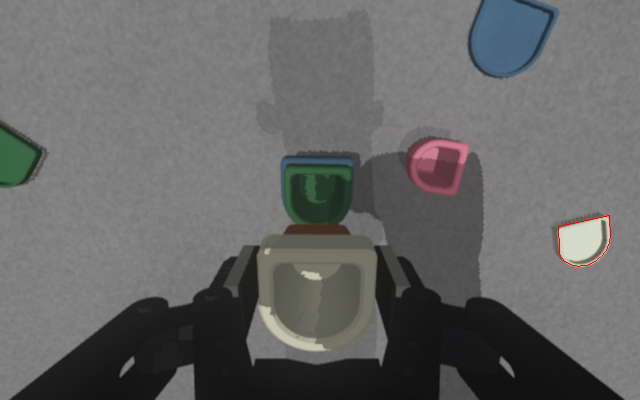

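White is held (width 51 mm), green and blue stay nested at (317,190), and the saucer outline matches at (584,240).

```bash

python3 -m pendant '[-0.91,3.79,0,0,1,-0.91,3.79,0,0,1,-0.91,3.79,0,0,1,-0.91,3.79,0,0,1,-0.91,3.79,0,0,1]'
python3 -m pendant '[-0.91,3.79,0,0,1,-0.91,3.79,0,0,1,-0.91,3.79,0,0,1,0,0,0,-0.12,1,0,0,0,-0.12,1]'
python3 -m pendant '[0,0,4,0,1,0,0,4,0,1,0,0,4,0,1,0,0,2,0,1,0,0,0,0,1]'
python3 -m pendant '[0,0,0,0,1,0,0,0,0,1,0,0,0,0,1,0,0,0,0,1,0,0,0,0,1]'
python3 look.py wh2 .4242 -.2912 22.8 .057 .4233 -.2916 .0605 22.8
```

```text
clock: 18.05
eef_pos: [0.4305, -0.1764, 0.2414]
tcp_rot: [-180.0, 0.1, 9.1]
force: [0.5, 0.8, -1.7]
grip_width: 0.051
clock: 18.55
eef_pos: [0.4215, -0.2927, 0.2409]
tcp_rot: [-179.9, 0.1, 23.0]
force: [-0.8, 0.2, -0.2]
grip_width: 0.051
clock: 19.05
eef_pos: [0.42, -0.2901, 0.0987]
tcp_rot: [-179.7, 0.3, 22.9]
force: [-0.1, 0.8, -1.6]
grip_width: 0.0507
clock: 19.55
eef_pos: [0.4229, -0.2919, 0.1029]
tcp_rot: [179.9, -0.0, 22.8]
force: [-0.8, 0.4, -1.0]
grip_width: 0.0508
t 19.6 pos [ 0.4229 -0.2918  0.1028] rot [ 1.7995e+02 -3.0000e-02  2.2840e+01] w 0.0506 F [-0.3  0.8 -0.9]
now-frame cm dx 0.05 dy -0.00 dz 4.23; turn 0.001
if turned first: dx 0.05 dy -0.01
```

```bash

python3 -m pendant '[0.05,0,1.5,0,1,0,0,1,0,1,0,0,0.7,0,1,0,0,0.4,0,1,0,0,0.2,0,1]'
python3 -m pendant '[0,0,0.2,0,1,0,0,0.1,0,1,0,0,0,0,1,0,0,0,0,1,0,0,0,0,1]'
python3 -m pendant '[0,0,0.1,0,1,0,0,0,0,1,0,0,0.1,0,1,0,0,0,0,1,0,0,0,0,1]'
```

```text
clock: 20.1
eef_pos: [0.423, -0.2914, 0.0639]
tcp_rot: [-180.0, 0.0, 22.8]
force: [-0.1, 0.2, -1.0]
grip_width: 0.0508
clock: 20.6
eef_pos: [0.4232, -0.2916, 0.0615]
tcp_rot: [180.0, -0.0, 22.8]
force: [-0.3, -0.7, -1.5]
grip_width: 0.0505
clock: 21.1
eef_pos: [0.4235, -0.2915, 0.0605]
tcp_rot: [179.9, -0.0, 22.9]
force: [-3.4, 2.3, 18.4]
grip_width: 0.0507
```

```bash

python3 -m pendant '[0,0,-0.1,0,0.7,0,0,0,0,0.4,0,0,0,0,0.2,0,0,0,0,0,0,0,0,0,0]'
python3 -m pendant '[0,0,-1,0,0,0,0,-3,0,0,0,0,-4,0,0,0,0,-4,0,0,0,0,-4,0,0]'
python3 -m pendant '[0,0,-3,0,0,0,0,0,0,0,0,0,0,0,0,0,0,0,0,0,0,0,0,0,0]'
python3 look.py wh3 .4242 -.2912 22.8 .057 .448 .0195 .25 189
```

```text
clock: 21.6
eef_pos: [0.423, -0.2915, 0.0601]
tcp_rot: [-180.0, 0.0, 22.8]
force: [0.1, -0.4, -0.8]
grip_width: 0.085
clock: 22.1
eef_pos: [0.4228, -0.2913, 0.2226]
tcp_rot: [180.0, -0.0, 22.9]
force: [-0.2, -0.9, -0.7]
grip_width: 0.0856
clock: 22.6
eef_pos: [0.4224, -0.2911, 0.2492]
tcp_rot: [-179.9, 0.1, 22.8]
force: [-0.4, 0.6, -0.0]
grip_width: 0.0855
t 22.65 pos [ 0.4226 -0.2912  0.2493] rot [-1.799e+02  7.000e-02  2.285e+01] w 0.0855 F [-0.   0.6 -0.1]
now-frame cm dx 14.41 dy -27.64 dz -0.07; turn -2.900
if turned first: dx -7.37 dy 30.29
```

View pics/wh3.png

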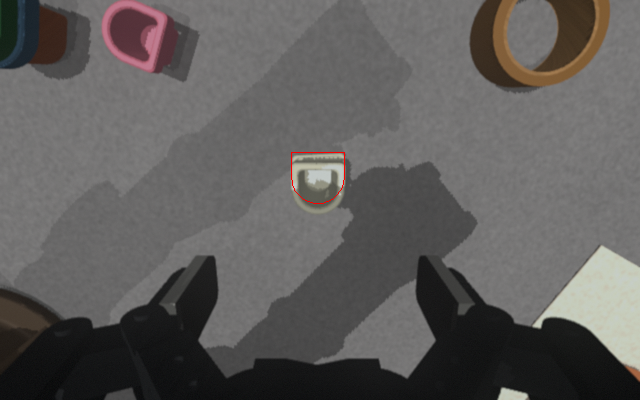

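White stands in its saucer at (318,182), upright. Next is green.

```bash

python3 -m pendant '[1.8,-3.45,0,0,0,1.8,-3.45,0,0,0,1.8,-3.45,0,0,0,1.8,-3.45,0,0,0,1.8,-3.45,0,0,0]'
python3 -m pendant '[1.8,-3.45,0,0,0,1.8,-3.45,0,0,0,1.8,-3.45,0,0,0,0,0,0,-0.145,0,0,0,0,-0.145,0]'
for i in 1 2 3; do python3 -m pendant '[0,0,0,-0.145,0,0,0,0,-0.145,0,0,0,0,-0.145,0,0,0,0,-0.145,0,0,0,0,-0.145,0]'; done
python3 -m pendant '[0,0,0,-0.145,0,0,0,0,-0.145,0,0,0,0,-0.145,0,0,0,0,0,0,0,0,0,0,0]'
python3 - <<'E'
from h import *
from plan import plan
plan(.448,.0195,.0835,189)
m=r.camera_model('wrist');im,d=r.read_camera('wrist')
R=cv2.Rodrigues(m['rvec'])[0]
v,u=np.mgrid[0:400,0:640];P=np.stack([(u-m['cx'])/m['fx']*d,(v-m['cy'])/m['fy']*d,d],-1)
Wp=(P-m['tvec'])@R
mk=((Wp[...,2]>.074)&(Wp[...,2]<.09)).astype(np.uint8)
C=proj([[.442,.0185,.082]],m)[0]
print(np.round(fit(im,m,'green',.060,.082,C,rad=60,fullseg=mk),4))
print('gs',np.round(fit(im,m,'green',.065,.013,proj([[.41,.35,.013]],m)[0],rad=60),4))
E
```

```text
clock: 23.15
eef_pos: [0.4386, -0.096, 0.2497]
tcp_rot: [-180.0, 0.1, 22.8]
force: [1.2, 0.7, -0.1]
grip_width: 0.0854
clock: 23.65
eef_pos: [0.4483, 0.0204, 0.2497]
tcp_rot: [-179.9, 0.0, 40.0]
force: [0.3, -0.5, -0.4]
grip_width: 0.0852
clock: 24.15
eef_pos: [0.4483, 0.0187, 0.2496]
tcp_rot: [-179.9, 0.0, 81.3]
force: [-0.5, -0.7, -0.3]
grip_width: 0.0855
clock: 24.65
eef_pos: [0.4483, 0.0187, 0.2497]
tcp_rot: [-179.9, -0.1, 122.9]
force: [0.6, 0.8, 0.1]
grip_width: 0.0854
clock: 25.15
eef_pos: [0.4483, 0.0187, 0.2497]
tcp_rot: [-180.0, -0.1, 164.4]
force: [-0.2, -0.0, -0.2]
grip_width: 0.0854
clock: 25.65
eef_pos: [0.4484, 0.0186, 0.2499]
tcp_rot: [180.0, -0.0, -171.3]
force: [-0.3, -1.6, -0.7]
grip_width: 0.0854
t 25.65 pos [0.4484 0.0186 0.2499] rot [ 1.7998e+02 -5.0000e-02 -1.7125e+02] w 0.0854 F [-0.3 -1.6 -0.7]
now-frame cm dx 0.03 dy 0.09 dz 16.64; turn -0.004
if turned first: dx 0.03 dy 0.09
[4.476000e-01 1.920000e-02 8.739900e+00 1.105224e+02 4.028000e+03]
gs [4.178000e-01 3.469000e-01 3.323053e+02 1.087573e+02 2.472000e+03]
```

```bash

python3 -m pendant '[0,0.09,4,0,0,0,0,4,0,0,0,0,4,0,0,0,0,3,0,0,0,0,1.6,0,0]'
python3 -m pendant '[0,0,0,0,0,0,0,0,0,0.2,0,0,0,0,0.3,0,0,0,0,0.5,0,0,0,0,0.7]' 40
python3 -m pendant '[0,0,0,0,0.9,0,0,0,0,1,0,0,0,0,1,0,0,0,0,1,0,0,0,0,1]'
python3 -m pendant '[0,0,-0.5,0,1,0,0,-0.5,0,1,0,0,-1,0,1,0,0,-1,0,1,0,0,-1,0,1]'
python3 -m pendant '[0,0,-2,0,1,0,0,-4,0,1,0,0,-4,0,1,0,0,-2,0,1,0,0,0,0,1]'
python3 look.py g1 .4199 .3518 332.6 .065 .4195 .352 .2515 152.5
```

```text
clock: 26.2
eef_pos: [0.4471, 0.0195, 0.0819]
tcp_rot: [180.0, -0.2, -171.2]
force: [0.6, 0.3, 0.2]
grip_width: 0.0852
clock: 26.7
eef_pos: [0.4494, 0.0198, 0.0857]
tcp_rot: [-180.0, 0.1, -171.0]
force: [-1.8, 0.0, 4.1]
grip_width: 0.0589
clock: 27.2
eef_pos: [0.4494, 0.0198, 0.0857]
tcp_rot: [-180.0, 0.1, -171.0]
force: [-2.0, 0.2, 7.5]
grip_width: 0.0588
clock: 27.7
eef_pos: [0.4487, 0.0197, 0.1254]
tcp_rot: [-180.0, 0.0, -171.0]
force: [0.4, 0.4, -1.3]
grip_width: 0.0587
clock: 28.2
eef_pos: [0.4501, 0.0202, 0.2477]
tcp_rot: [-179.9, 0.3, -171.0]
force: [-0.4, 0.9, -1.1]
grip_width: 0.0586
t 28.25 pos [0.4491 0.0197 0.2458] rot [-1.7994e+02  1.7000e-01 -1.7102e+02] w 0.0584 F [ 0.5 -1.4 -0.8]
now-frame cm dx -2.26 dy 33.29 dz -0.57; turn 0.637
if turned first: dx 17.97 dy 28.11
```

View pics/g1.png

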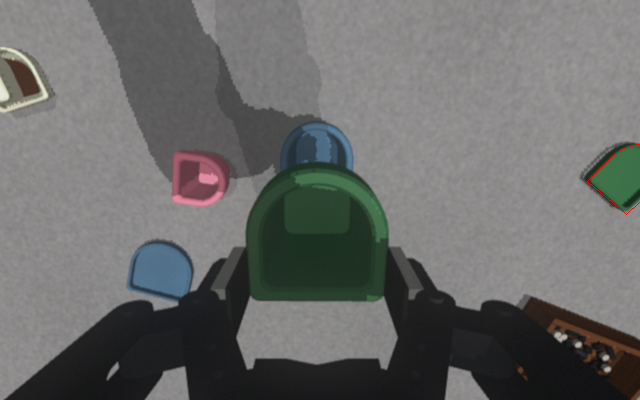

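```bash

python3 -m pendant '[-0.28,4.16,0,0,1,-0.28,4.16,0,0,1,-0.28,4.16,0,0,1,-0.28,4.16,0,0,1,-0.28,4.16,0,0,1]'
python3 -m pendant '[-0.28,4.16,0,0,1,0,0,0,0.127,1,0,0,0,0.127,1,0,0,0,0.127,1,0,0,0,0.127,1]'
python3 -m pendant '[0,0,0,0.127,1,0,0,0,0,1,0,0,0,0,1,0,0,0,0,1,0,0,0,0,1]'
cat > sf.py <<'E'
import sys
from h import *
col=sys.argv[1];W,x,y=map(float,sys.argv[2:5])
m=r.camera_model('wrist');im,d=r.read_camera('wrist')
R=cv2.Rodrigues(m['rvec'])[0]
v,u=np.mgrid[0:400,0:640];P=np.stack([(u-m['cx'])/m['fx']*d,(v-m['cy'])/m['fy']*d,d],-1)
Wp=(P-m['tvec'])@R
mk=((mask(im,col)>0)|(Wp[...,2]>.0075))&(Wp[...,2]<.03)&(d>0)
C=proj([[x,y,.013]],m)[0]
f=fit(im,m,col,W,.013,C,rad=60,fullseg=mk.astype(np.uint8));print(C,np.round(f,4))
S=4;o=np.maximum(np.int32(C)-70,0)
c=cv2.resize(im[o[1]:o[1]+140,o[0]:o[0]+140],None,fx=S,fy=S,interpolation=2)
cv2.polylines(c,[np.int32((proj(U(W,*f[:2],np.radians(f[2]),.013),m)-o+.5)*S)],True,(255,0,0),1)
cv2.imwrite(f'pics/sf_{col}.png',c[:,:,::-1])
E
python3 sf.py green .065 .415 .355; python3 plan.py .4205 .3515 .0667 152.5
```

```text
clock: 28.75
eef_pos: [0.4287, 0.2282, 0.243]
tcp_rot: [-180.0, -0.1, -171.0]
force: [0.5, -0.0, -1.1]
grip_width: 0.0591
clock: 29.25
eef_pos: [0.4252, 0.2684, 0.2428]
tcp_rot: [-179.9, -0.1, 159.6]
force: [0.1, 0.4, -1.5]
grip_width: 0.0589
clock: 29.75
eef_pos: [0.426, 0.2687, 0.244]
tcp_rot: [-180.0, -0.0, 152.7]
force: [0.3, -0.5, -1.6]
grip_width: 0.0586
[386.23248742 120.81541396] [4.178000e-01 3.516000e-01 3.319476e+02 9.631560e+01 3.697000e+03]
t 29.8 pos [0.426  0.2687 0.2441] rot [-1.7999e+02 -1.0000e-02  1.5269e+02] w 0.0585 F [ 0.   0.4 -1.4]
now-frame cm dx 4.29 dy 7.10 dz 17.74; turn 0.003
if turned first: dx 4.31 dy 7.09
```

View pics/sf_green.png

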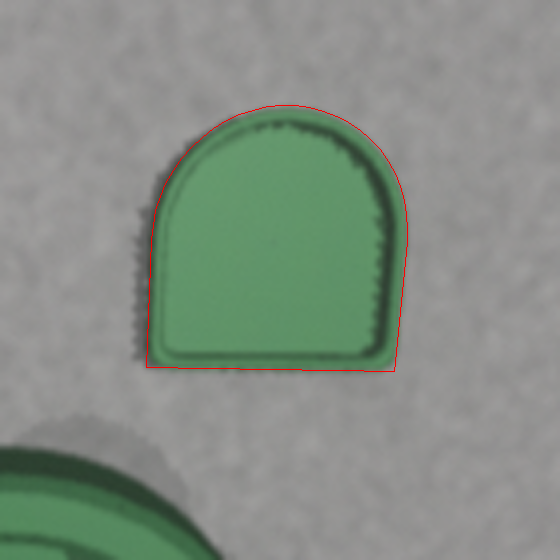

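```bash

python3 -m pendant '[1.45,2.36,0,0,1,1.45,2.36,0,0,1,1.45,2.36,0,0,1,0,0,3,0,1,0,0,4,0,1]'
python3 -m pendant '[0,0,4,0,1,0,0,2.5,0,1,0,0,1,0,1,0,0,0,0,1,0,0,0,0,1]'
python3 plan.py .4198 .3515 .0667 152.2
```

```text
clock: 30.3
eef_pos: [0.4206, 0.354, 0.1751]
tcp_rot: [179.7, 0.1, 152.7]
force: [0.2, -0.6, -2.9]
grip_width: 0.059
clock: 30.8
eef_pos: [0.4205, 0.3524, 0.1004]
tcp_rot: [179.9, 0.0, 152.6]
force: [-0.0, -0.2, -1.3]
grip_width: 0.0588
t 30.8 pos [0.4205 0.3524 0.1004] rot [1.7991e+02 2.0000e-02 1.5263e+02] w 0.0588 F [-0.  -0.2 -1.3]
now-frame cm dx 0.02 dy -0.11 dz 3.37; turn 0.008
if turned first: dx 0.02 dy -0.11
```

```bash

python3 -m pendant '[0,-0.1,1.2,0,1,0,0,0.8,0,1,0,0,0.6,0,1,0,0,0.3,0,1,0,0,0.1,0,1]'
python3 -m pendant '[0,0,0.2,0,1,0,0,0.1,0,1,0,0,0,0,1,0,0,0,0,1,0,0,0,0,1]'
python3 -m pendant '[0,0,0.1,0,1,0,0,0,0,1,0,0,0.1,0,1,0,0,0,0,1,0,0,0,0,1]'
```

```text
clock: 31.3
eef_pos: [0.4194, 0.3507, 0.0689]
tcp_rot: [-180.0, -0.0, 152.6]
force: [-0.1, 0.5, -0.7]
grip_width: 0.0588
clock: 31.8
eef_pos: [0.4196, 0.3509, 0.0668]
tcp_rot: [180.0, 0.0, 152.6]
force: [-1.9, -1.9, 5.6]
grip_width: 0.0583
clock: 32.3
eef_pos: [0.4198, 0.3509, 0.0666]
tcp_rot: [180.0, 0.1, 152.6]
force: [-5.7, -7.7, 31.0]
grip_width: 0.0584
```

```bash

python3 -m pendant '[0,0,-0.2,0,0.7,0,0,0,0,0.4,0,0,0,0,0.2,0,0,0,0,0,0,0,0,0,0]'
python3 -m pendant '[0,0,-1,0,0,0,0,-3,0,0,0,0,-4,0,0,0,0,-4,0,0,0,0,-4,0,0]'
python3 -m pendant '[0,0,-2.5,0,0,0,0,0,0,0,0,0,0,0,0,0,0,0,0,0,0,0,0,0,0]'
python3 look.py g2 .4185 .3517 332.2 .065 .449 .0195 .25 189
```

```text
clock: 32.8
eef_pos: [0.4194, 0.3507, 0.066]
tcp_rot: [-180.0, -0.0, 152.6]
force: [-0.0, 1.1, 0.4]
grip_width: 0.0854
clock: 33.3
eef_pos: [0.4191, 0.3508, 0.2285]
tcp_rot: [180.0, -0.0, 152.7]
force: [1.1, 0.8, -0.3]
grip_width: 0.0857
clock: 33.8
eef_pos: [0.4191, 0.3503, 0.2502]
tcp_rot: [-179.9, -0.0, 152.6]
force: [0.7, 0.6, -0.6]
grip_width: 0.0853
t 33.85 pos [0.4191 0.3504 0.2503] rot [-1.7990e+02 -5.0000e-02  1.5263e+02] w 0.0854 F [-0.3 -0.1 -0. ]
now-frame cm dx -17.86 dy -28.01 dz 0.03; turn -0.635
if turned first: dx 2.23 dy -33.15
```

View pics/g2.png

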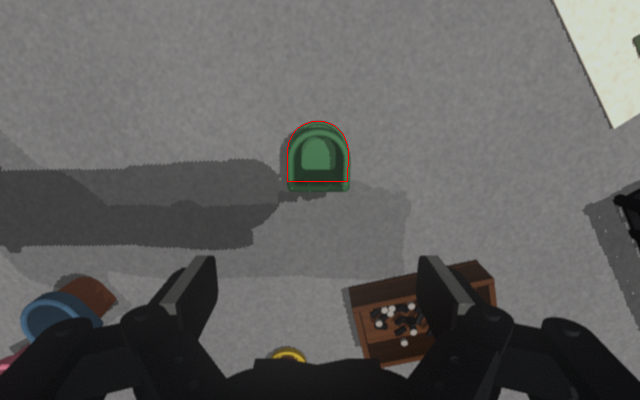

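Green stands in its saucer at (318,157). Now blue.

```bash

python3 -m pendant '[-2.23,-3.5,0,0,0,-2.23,-3.5,0,0,0,-2.23,-3.5,0,0,0,-2.23,-3.5,0,0,0,-2.23,-3.5,0,0,0]'
python3 -m pendant '[-2.23,-3.5,0,0,0,-2.23,-3.5,0,0,0,-2.23,-3.5,0,0,0,0,0,0,-0.127,0,0,0,0,-0.127,0]'
python3 -m pendant '[0,0,0,-0.127,0,0,0,0,-0.127,0,0,0,0,-0.127,0,0,0,0,0,0,0,0,0,0,0]'
python3 - <<'E'
from h import *
from plan import plan
plan(.449,.0195,.064,189)
m=r.camera_model('wrist');im,d=r.read_camera('wrist')
R=cv2.Rodrigues(m['rvec'])[0]
v,u=np.mgrid[0:400,0:640];P=np.stack([(u-m['cx'])/m['fx']*d,(v-m['cy'])/m['fy']*d,d],-1)
Wp=(P-m['tvec'])@R
mk=((Wp[...,2]>.056)&(Wp[...,2]<.075)).astype(np.uint8)
C=proj([[.442,.0185,.064]],m)[0]
print(np.round(fit(im,m,'blue',.068,.064,C,rad=60,fullseg=mk),4))
E
python3 sf.py blue .073 .610 -.143
```

```text
clock: 34.35
eef_pos: [0.4377, 0.1424, 0.2508]
tcp_rot: [-180.0, -0.0, 152.6]
force: [0.3, 0.5, 0.5]
grip_width: 0.0856
clock: 34.85
eef_pos: [0.4489, 0.0185, 0.2507]
tcp_rot: [-180.0, -0.1, 167.3]
force: [-0.6, 0.8, 0.6]
grip_width: 0.0853
clock: 35.35
eef_pos: [0.449, 0.0201, 0.2509]
tcp_rot: [180.0, -0.0, -171.2]
force: [1.2, 0.8, -0.1]
grip_width: 0.0853
t 35.35 pos [0.449  0.0201 0.2509] rot [ 1.7998e+02 -4.0000e-02 -1.7121e+02] w 0.0853 F [ 1.2  0.8 -0.1]
now-frame cm dx 0.01 dy -0.06 dz 18.69; turn -0.004
if turned first: dx 0.01 dy -0.06
[4.480000e-01 1.970000e-02 8.645200e+00 1.146454e+02 4.614000e+03]
[161.40379037 276.76578473] [ 6.171000e-01 -1.450000e-01  3.547232e+02  9.648391e+02  2.088000e+03]
```

```bash

python3 -m pendant '[0,-0.05,4,0,0,0,0,4,0,0,0,0,4,0,0,0,0,3,0,0,0,0,2,0,0]'
python3 -m pendant '[0,0,1.5,0,0,0,0,0,0,0.1,0,0,0,0,0.2,0,0,0,0,0.4,0,0,0,0,0.6]' 50
python3 -m pendant '[0,0,0,0,0.9,0,0,0,0,1,0,0,0,0,1,0,0,0,0,1,0,0,0,0,1]'
python3 -m pendant '[0,0,-0.5,0,1,0,0,-0.5,0,1,0,0,-1,0,1,0,0,-1,0,1,0,0,-1,0,1]'
python3 -m pendant '[0,0,-2,0,1,0,0,-4,0,1,0,0,-4,0,1,0,0,-4,0,1,0,0,-1,0,1]'
python3 plan.py .56 -.145 .25 172.3
```

```text
clock: 35.95
eef_pos: [0.4482, 0.0196, 0.0792]
tcp_rot: [180.0, -0.1, -171.1]
force: [-0.3, -0.4, -0.2]
grip_width: 0.0857
clock: 36.45
eef_pos: [0.4501, 0.0198, 0.0673]
tcp_rot: [-180.0, 0.1, -171.0]
force: [1.1, 0.7, 0.3]
grip_width: 0.0662
clock: 36.95
eef_pos: [0.4502, 0.0198, 0.0672]
tcp_rot: [-180.0, 0.1, -171.0]
force: [0.0, -0.4, 6.8]
grip_width: 0.0662
clock: 37.45
eef_pos: [0.4493, 0.0196, 0.1073]
tcp_rot: [-180.0, 0.0, -171.0]
force: [-0.0, -0.0, -1.5]
grip_width: 0.0666
clock: 37.95
eef_pos: [0.4509, 0.0205, 0.2609]
tcp_rot: [-179.9, 0.4, -171.0]
force: [0.5, -0.7, -1.9]
grip_width: 0.0661
t 37.95 pos [0.4509 0.0205 0.2609] rot [-179.94    0.37 -170.98] w 0.0661 F [ 0.5 -0.7 -1.9]
now-frame cm dx -8.18 dy -18.05 dz 1.09; turn 0.292
if turned first: dx -13.03 dy -14.94
```

```bash

python3 -m pendant '[-1.64,-3.6,0,0,1,-1.64,-3.6,0,0,1,-1.64,-3.6,0,0,1,-1.64,-3.6,0,0,1,-1.64,-3.6,0,0,1]'
python3 -m pendant '[0,0,0,0.146,1,0,0,0,0.146,1,0,0,0,0,1,0,0,0,0,1,0,0,0,0,1]'
python3 sf.py blue .073 .610 -.143; python3 plan.py .621 -.145 .0722 172.3
```

```text
clock: 38.45
eef_pos: [0.5585, -0.1468, 0.2558]
tcp_rot: [180.0, -0.1, -171.0]
force: [0.5, -0.2, -1.3]
grip_width: 0.0663
clock: 38.95
eef_pos: [0.5582, -0.1451, 0.2563]
tcp_rot: [-180.0, -0.0, 172.5]
force: [-0.4, 0.1, -2.2]
grip_width: 0.0659
t 39.0 pos [ 0.5582 -0.1451  0.2563] rot [-1.7999e+02 -1.0000e-02  1.7245e+02] w 0.066 F [ 0.9  0.1 -1.8]
now-frame cm dx -6.22 dy 0.84 dz 18.41; turn 0.003
if turned first: dx -6.22 dy 0.86Traceback (most recent call last):
  File "sf.py", line 10, in <module>
    f=fit(im,m,col,W,.013,C,rad=60,fullseg=mk.astype(np.uint8));print(C,np.round(f,4))
  File "h.py", line 25, in fit
    c=max(cs,key=cv2.contourArea);f=np.zeros_like(mk);cv2.drawContours(f,[c],-1,1,-1)
ValueError: max() iterable argument is empty
```

View pics/sf_blue.png

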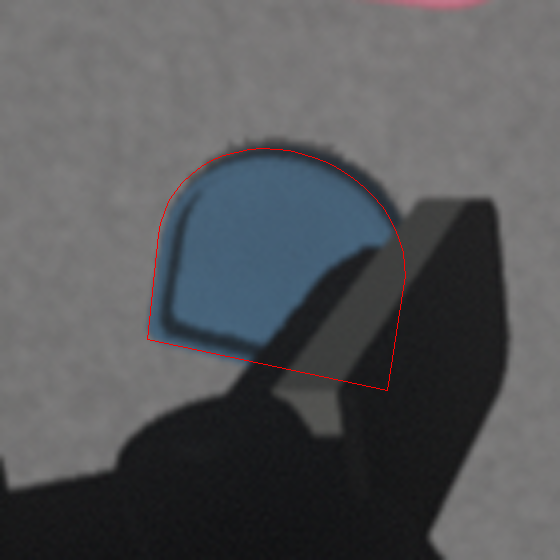

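```bash
python3 - <<'E'
from h import *
im=cv2.imread('pics/scene0.png')[:,:,::-1].copy();m=r.camera_model('scene')
for col,W,c in [('blue',.073,(322,266)),('green',.065,(343,152)),('yellow',.049,(390,197))]:
    print(col,np.round(fit(im,m,col,W,.013,c,rad=28),4))
t=cv2.imread('pics/top0.png')[:,:,::-1].copy();mt=r.camera_model('top')
print(np.round(fit(t,mt,'blue',.073,.010,(367,172),rad=25),4))
E
```

```text
blue [ 6.244000e-01 -1.492000e-01  3.530684e+02  4.549610e+01  7.230000e+02]
green [  0.4256   0.3437 333.1457  28.434  193.    ]
yellow [6.357000e-01 1.790000e-01 2.129874e+02 5.459680e+01 2.160000e+02]
[ 6.221000e-01 -1.451000e-01  3.514779e+02  4.437110e+01  5.630000e+02]
```

```bash

python3 -m pendant '[-3.18,0.43,0,0,1,-3.18,0.43,0,0,1,0,0,3,0,1,0,0,4,0,1,0,0,4,0,1]'
python3 -m pendant '[0,0,3,0,1,0,0,1,0,1,0,0,0,0,1,0,0,0,0,1,0,0,0,0,1]'
python3 plan.py .6225 -.1452 .0722 172.3
```

```text
clock: 39.5
eef_pos: [0.6229, -0.1453, 0.1454]
tcp_rot: [180.0, 0.1, 172.4]
force: [-0.4, -0.5, -3.3]
grip_width: 0.0661
clock: 40.0
eef_pos: [0.6239, -0.1454, 0.1085]
tcp_rot: [-180.0, 0.2, 172.3]
force: [-0.1, 0.7, -2.3]
grip_width: 0.0665
t 40.0 pos [ 0.6239 -0.1454  0.1085] rot [-180.      0.19  172.28] w 0.0665 F [-0.1  0.7 -2.3]
now-frame cm dx 0.15 dy -0.00 dz 3.63; turn -0.000
if turned first: dx 0.15 dy -0.00
```

```bash

python3 -m pendant '[0.1,0,1.2,0,1,0,0,1,0,1,0,0,0.7,0,1,0,0,0.3,0,1,0,0,0.1,0,1]'
python3 -m pendant '[0,0,0.1,0,1,0,0,0.1,0,1,0,0,0,0,1,0,0,0,0,1,0,0,0,0,1]'
python3 -m pendant '[0,0,0.1,0,1,0,0,0,0,1,0,0,0.1,0,1,0,0,0,0,1,0,0,0,0,1]'
```

```text
clock: 40.5
eef_pos: [0.6213, -0.1452, 0.0726]
tcp_rot: [180.0, -0.1, 172.3]
force: [0.3, -0.2, -2.0]
grip_width: 0.0661
clock: 41.0
eef_pos: [0.622, -0.1452, 0.0723]
tcp_rot: [-180.0, 0.1, 172.3]
force: [-2.3, 0.8, 6.2]
grip_width: 0.0662
clock: 41.5
eef_pos: [0.6227, -0.1453, 0.0722]
tcp_rot: [-180.0, 0.2, 172.3]
force: [-5.8, 0.0, 22.1]
grip_width: 0.0661
```

Contact came at the predicted height. I release, retreat clear of the top camera's view and check everything.

```bash

python3 -m pendant '[0,0,-0.2,0,0.7,0,0,0,0,0.4,0,0,0,0,0.2,0,0,0,0,0,0,0,0,0,0]'
python3 -m pendant '[0,0,-1,0,0,0,0,-3,0,0,0,0,-4,0,0,0,0,-4,0,0,0,0,-4,0,0]'
python3 -m pendant '[3,0,-3,0,0,4,0,0,0,0,4,0,0,0,0,4,0,0,0,0,4,0,0,0,0]'
python3 -m pendant '[1,4,0,0,0,1,4,0,0,0,1,4,0,0,0,0,4,0,0,0,0,4,0,0,0]'
python3 - <<'E'
from h import *
s=r.observe();print(s['clock'],s['eef_pos'])
for n in ('top','scene'):
    im,d=r.read_camera(n);m=r.camera_model(n);np.savez('end_'+n,im=im,d=d)
    cv2.imwrite(f'pics/end_{n}.png',im[:,:,::-1])
    R=cv2.Rodrigues(m['rvec'])[0]
    v,u=np.mgrid[0:400,0:640];P=np.stack([(u-m['cx'])/m['fx']*d,(v-m['cy'])/m['fy']*d,d],-1)
    Wp=(P-m['tvec'])@R
    for c,x,y,a,W,H in [('yellow',.6515,.184,325,.044,.046),('white',.4242,-.2912,22.8,.052,.052),('green',.419,.3517,332.2,.06,.058),('blue',.621,-.145,352.2,.068,.064)]:
        z=H+.005; k=(np.hypot(Wp[...,0]-x,Wp[...,1]-y)<.06)&(abs(Wp[...,2]-z)<.006)
        print(n,c,k.sum(),'rim z median-expected %.4f'%(np.median(Wp[k][:,2])-z) if k.sum() else '', end=' ')
        if n=='top' and k.sum()>20:
            C=proj([[x,y,z]],m)[0];f=fit(im,m,c,W,z,C,rad=25,fullseg=k.astype(np.uint8));print(np.round(f,4),'off mm',np.round(1000*np.array([f[0]-x,f[1]-y]),1),end='')
            pl=np.linalg.lstsq(np.c_[Wp[k][:,:2],np.ones(k.sum())],Wp[k][:,2],rcond=None)[0];print(' tilt',np.degrees(pl[:2]).round(1),end='')
        print()
a=cv2.resize(cv2.imread('pics/end_top.png')[130:280,160:460],(800,400),interpolation=2)
cv2.imwrite('pics/endc.png',a)
E
```

```text
clock: 42.0
eef_pos: [0.6214, -0.1452, 0.0709]
tcp_rot: [180.0, -0.0, 172.3]
force: [-0.5, 0.0, 0.3]
grip_width: 0.085
clock: 42.5
eef_pos: [0.6214, -0.145, 0.2336]
tcp_rot: [180.0, 0.0, 172.3]
force: [0.8, 0.6, -0.2]
grip_width: 0.0854
clock: 43.0
eef_pos: [0.4317, -0.1192, 0.2618]
tcp_rot: [-180.0, 0.0, 172.3]
force: [-0.2, -0.6, 1.9]
grip_width: 0.0855
clock: 43.5
eef_pos: [0.4302, 0.084, 0.2622]
tcp_rot: [-180.0, 0.1, 172.3]
force: [1.0, -0.3, 0.4]
grip_width: 0.0852
43.5 [0.43018819 0.08404661 0.26221767]
top yellow 62 rim z median-expected -0.0004 [6.393000e-01 1.886000e-01 2.286048e+02 1.635999e+02 6.200000e+01] off mm [-12.2   4.6] tilt [0.5 2.2]
top white 175 rim z median-expected -0.0012 [ 4.24700e-01 -2.89400e-01  2.15215e+01  2.72006e+01  3.55000e+02] off mm [0.5 1.8] tilt [-0.3  0.9]
top green 220 rim z median-expected -0.0008 [4.201000e-01 3.511000e-01 3.322296e+02 2.885760e+01 4.890000e+02] off mm [ 1.1 -0.6] tilt [0.7 0.5]
top blue 227 rim z median-expected -0.0010 [ 6.230000e-01 -1.444000e-01  3.522994e+02  3.029360e+01  5.600000e+02] off mm [2.  0.6] tilt [0.2 0.5]
scene yellow 122 rim z median-expected -0.0002 
scene white 265 rim z median-expected -0.0006 
scene green 121 rim z median-expected -0.0009 
scene blue 336 rim z median-expected -0.0005
```

View pics/endc.png

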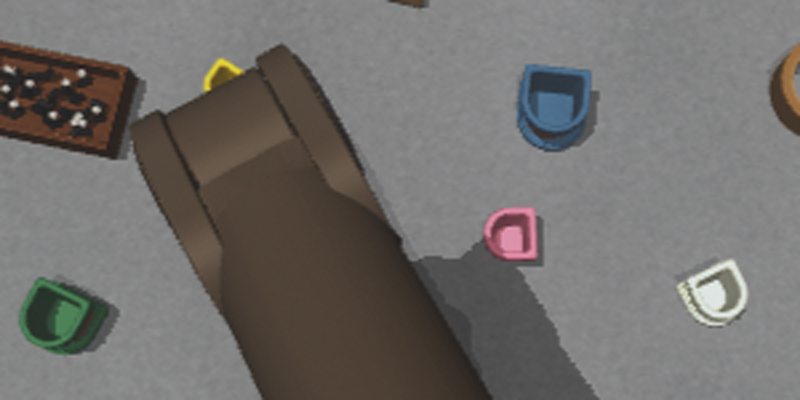

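The top view shows blue, white and green seated upright within 2 mm. The arm covers yellow, so I move it aside to check.

```bash

python3 -m pendant '[0,-4,0,0,0,0,-4,0,0,0,0,-4,0,0,0,0,-4,0,0,0,0,-2,0,0,0]'
python3 - <<'E'
from h import *
im,d=r.read_camera('top');m=r.camera_model('top')
R=cv2.Rodrigues(m['rvec'])[0]
v,u=np.mgrid[0:400,0:640];P=np.stack([(u-m['cx'])/m['fx']*d,(v-m['cy'])/m['fy']*d,d],-1);Wp=(P-m['tvec'])@R
x,y,z=.6515,.184,.051;k=(np.hypot(Wp[...,0]-x,Wp[...,1]-y)<.05)&(abs(Wp[...,2]-z)<.006)
f=fit(im,m,'yellow',.044,z,proj([[x,y,z]],m)[0],rad=25,fullseg=k.astype(np.uint8))
print(k.sum(),np.round(f,4),np.median(Wp[k][:,2])-z)
E
```

```text
clock: 44.1
eef_pos: [0.4051, -0.0996, 0.2617]
tcp_rot: [-179.9, -0.0, 172.1]
force: [-0.1, -0.6, 0.1]
grip_width: 0.0855
137 [6.512000e-01 1.826000e-01 3.243597e+02 2.106640e+01 2.270000e+02] -0.0008095706191919225
```

```bash

python3 -m pendant '[0,0,0,0,0,0,0,0,0,0,0,0,0,0,0,0,0,0,0,0,0,0,0,0,0]'
python3 -c "
from cell import r
print(r.finish_job())"
```

```text
clock: 44.65
eef_pos: [0.4064, -0.0952, 0.2613]
tcp_rot: [180.0, 0.0, 172.4]
force: [1.1, 0.6, -0.4]
grip_width: 0.0853
the job is handed in; nothing more can be done
None
```

I unnested the planters in order (yellow, white, green, blue), set each into the saucer of its own colour, and released them all. I handed the job in at 44.7 s; the hand-in reports no verdict.

- **Position:** in the last top-camera fits, each planter is within about 2 mm and 2° of where I measured its saucer.
- **Height:** all four rims are within about 1 mm of their seated height.
- **Tilt:** blue, green and white lean about 1° or less. I did not measure yellow's tilt cleanly because the arm partly covered it in that picture. It looked upright in the wrist view after release.
- **Checks that disagreed:** the first yellow check was 13 mm off for the same reason. Repeated with the arm out of the way, it was within 2 mm.
- **Blue saucer:** its position comes mainly from the first top picture, because I could not get a clear close-up. The scene camera agreed to about 5 mm.
- **Saucers and bystanders:** I did not re-measure the saucers, tape roll or clip box after the moves. I saw no contact with the tape roll or the box, and the only force on the saucers came from pressing each planter down (up to about 31 N).

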